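# Clamp a glass cell in the light-check stand with a clicking torque handle

### The arm

A 6-joint arm with a two-finger parallel gripper is mounted at the origin on a cart in front of the work surface, level with it; the furniture and walls round the work are solid. World frame = base frame: x ahead of the robot, y to its left, z up, the work surface at z = 0. Lengths are in mm, angles in rad, forces in N, time in s.
With the tool pointing down it reaches from about 350 to 875 mm from the base axis. Payload 4.2 kg.
Tool frame: the origin (TCP) lies between the finger pads; the fingertips stand 25 mm ahead of it and the grasp point (between the pads) lies 6 mm ahead of it (bot.tip_extent is the distance from the TCP to the fingertips, in mm); z points along the fingers, y is the line along which they close (so a half turn about z gives the same grasp; the last joint's range is limited). The gripper opens to 85 mm and grips with 20 to 120 N. Pads are 22 mm wide; open, the fingers measure 114 mm over their backs; the gripper's body (76 mm by 85 mm) begins 54 mm behind the grasp point. The pads swing forward as they close: fully open they stand 13 mm farther back than shut.
Start: joints at [1.568, 0.385, 0.008, 0, -1.194, -0.259], TCP at [161.73, 603.691, 256.312] pointing down, gripper open.
Joint ranges: [-3.14, 3.14], [-1.21, 2.06], [-1.07, 1.41], [-3.16, 2.05], [-2.99, -0.16], [-3.1, 3.1]. Speed limits (rad/s): [2.79, 2.79, 3.14, 3.14, 3.14, 3.14].

### API

Orientations are given as a rotation vector (axis times angle).
In Python, from rig import bot, imaging gives the robot as it stands.
- The arm moves only by the tool step_arm, never from a script. Its argument "increments" is a list that holds one entry, the list of rows, each a list of 7 numbers: the shift along the tool's x, y, z in mm, then the turn, a rotation vector about the tool's x, y, z in rad, then the finger opening in mm, from 0 to 85.4. A call has 1 to 8 rows; each row is the pose to reach, as a shift and turn from the pose commanded when the call began, along the tool's axes at that moment; what a row does not reach only later rows make up. A row lasts 1/8 s, in which the tool goes at most 62.5 mm and 10.7 degrees, less where a joint would pass 70% of its speed; a pose out of reach is approached as far as the arm can. A call with a gripper value outside its range is refused whole. The fingers move at their own pace and stop on an object; "grip_force" is the grip in N (left out, the last holds). Time passes only in rows, so rows that repeat a pose let the fingers close. It gives the time, the measured TCP pose, the force, the opening and the grip force at its end, in the units of the state.
- bot.observe(): the state, without advancing time (a new reading comes with each control period).
- imaging.camera(name): name is "scene" or "top" or "wrist"; returns a dict with "img" (480x640x3 uint8, red, green, blue), "intrinsics" (3x3 intrinsics, pixels), "xyz" and "orientation" of the camera in the world. Camera axes: x right, y up, looking along -z (the intrinsics and any distortion apply to the point x, -y, -z); pixel columns grow to the right and rows downward; lengths in mm; the calibration is good to about 2 mm. The wrist camera is an equidistant fisheye: a pixel r from the principal point sees the ray r / f radians off the axis. A picture is of the moment at which its call begins. There is no depth.
- bot.sign_off(): hands the job in; it is judged then, once.
The state is a dict: "t": time; "q": joint angles; "dq": joint speeds; "joint_efforts": joint torques, N m; "position": TCP position; "tool_rot": TCP orientation; "ft_force": force on the tool from outside, world axes, zero at the start; "ft_torque": the same for the moment, N m; "gripper_width": finger opening in mm; "finger_force": force on a finger pad.
Only numpy, scipy, OpenCV 4.12 (cv2) and the standard library are available. Lean on these libraries where they do the work, as an engineer would, in place of code of your own. Each camera call takes 0.05 s, during which the arm holds its last target. There are 200 camera calls.

### The job

Stand the glass cell upright on the light-check stand between the clamp jaw and the stop, centred on the light path and with its clear faces towards the lamp and the sensor. Then turn the orange clamp handle clockwise until its torque clutch clicks and stop at that first click, so that the cell is held at the preset force and not overtightened; let go and leave the clamp tight. Leave the other things on the table alone.

Things in the scene. Friction and masses are not known exactly. Their poses are not given: they have to be found in the camera images.
- cell: upright square glass test cell, 40 x 40 mm and 100 mm tall, about 0.25 kg, black foot and black cap. Origin under its centre, z up. Its two clear glass faces look along its own +x and -x, its two white frosted faces along +y and -y; a white stripe on the cap runs along x, from clear face to clear face
- stand: fixed light-check stand, aluminium base plate 200 x 250 x 20 mm on four feet. Origin on the table under the middle of the light path, z up; the plate's top, where the cell stands (black strip), is 70 mm above the origin. Light path along its x, clamp along its y: jaw on the -y side, stop on the +y side. A blue drive box, 60 x 70 mm, top at 112 mm, spans y = -87 to -157 mm
- lamp (a point): lens of the black lamp box, on the light path 58 mm from the middle of the stand (its +x side), 102 mm above the table; the box is 50 mm wide, 40 mm deep, its top 122 mm above the table
- sensor (a point): lens of the grey sensor box, on the light path 60 mm from the middle of the stand (its -x side), 102 mm above the table; the box is 50 mm wide, 36 mm deep, its top 122 mm above the table
- stop_zone (a point): point on the plate amid the range of the stop's face. The stop is a dark steel block with a rubber face and a knob, 50 mm wide, top 108 mm above the table. It is set anew each time and not reported: its face lies at y = +24 to +31 mm in the stand's frame (this point: +27.5), looking along -y, and does not move in the run
- jaw: moving rubber-faced clamp jaw, 44 mm wide, top 108 mm above the table. Origin at the middle of its face's lower edge, 70 mm above the table; face towards the stand's +y, at y = -25 to -24 mm at the start. It advances 16 mm per radian of handle turn, slides the cell till that meets the stop, then presses through a spring, 10 N per mm. Preset 25 N; over 36 N is overtightened
- handle: clamp handle, turns level about the vertical axis through its origin (119 mm above the table, on the drive box) and points along its own -y. Clockwise from above closes the jaw. At the start it points along the stand's -y (within 0.1 rad), the robot's right, so clockwise draws the grip towards the robot. It turns 0.7 to 1.2 rad to the click, dragging stiffly all the way (1 N m)
- handle_grip (a point): middle of the orange grip, 140 mm from the axis, centre line 129 mm above the table; the grip is 22 mm in diameter, from 90 to 190 mm out. Drag here is about 7 N moving, 4 to 7 N at a halt. Once the cell is pinched, the pull climbs within about 0.15 rad to 10 N, where the clutch clicks: the handle suddenly gives way by about 0.14 rad at falling pull (to a quarter), the jaw staying put
- handle_tip (a point): outer end of the orange grip, 190 mm from the axis, 129 mm above the table. After the click's free travel the clutch is on its stop and further turning overtightens the clamp. Let go, the handle springs back by the clutch's travel (up to 0.14 rad) and the jaw stays tight; pushing the grip back with more than about 4 N loosens it
- glue_bottle: white glue bottle with an orange cap, 54 mm across, 143 mm tall, a bystander behind the stand; origin under its centre
- screw_jar: clear jar of screws with a red lid, 58 mm across, 80 mm tall, a bystander behind the stand; origin under its centre
- tape_masking: roll of masking tape lying flat, 105 mm across, 25 mm high, a bystander at the front right; origin under its centre
- spring_clamp: orange spring clamp lying flat, 74 x 131 x 20 mm, a bystander behind and left of the stand; origin under its centre
- screwdriver_yel: yellow screwdriver lying in front of the stand, 25 x 184 x 25 mm, a bystander; origin under its centre
Things that resemble listed ones, but are neither listed nor needed, are in the scene too. Leave any green or yellow look-alike of the cell alone.

How it is judged (in metres and radians):
On the way, in this order (a step that is already met when the one before it is completed fails the run):
1. the cell stands released on the stand between jaw and stop, clear faces to the lamp and the sensor, and is not yet clamped (angle between the x axis of cell and the x axis of stand, either way round below 0.1 rad and angle between cell's own z axis and vertical below 0.05 rad and x of cell in the frame of stand between -0.01 and 0.01 m and y of cell in the frame of stand between -0.02 and 0.02 m and z of cell in the frame of stand between 0.066 and 0.073 m and contact force between the fingers and cell below 0.2 N and contact force between jaw and cell below 10 N), for 0.2 s.
2. the clamp is tightened to the click: at least 21 N of the preset 25 N between jaw and cell (contact force between jaw and cell above 21 N), for 0.1 s.
At the end, for the whole second after the job is handed in: The cell stands upright (within 3 degrees) on the stand's plate between jaw and stop, centred on the light path within 10 mm, its clear faces square to the light path within 6 degrees, clamped by the jaw with 20 to 36 N (preset 25 N), everything at rest (angle between the x axis of cell and the x axis of stand, either way round below 0.1 rad and angle between cell's own z axis and vertical below 0.05 rad and x of cell in the frame of stand between -0.01 and 0.01 m and y of cell in the frame of stand between -0.02 and 0.02 m and z of cell in the frame of stand between 0.066 and 0.073 m and contact force between jaw and cell between 20 and 36 N and linear speed of cell below 0.01 m/s and linear speed of handle below 0.02 m/s); the robot touches nothing.
It fails at once if the clamp was overtightened: more than 36 N between jaw and cell (contact force between jaw and cell above 36 N).
It fails at once if one of the listed bystanders was moved by more than 30 mm (distance of any of glue_bottle, screw_jar, tape_masking, spring_clamp, screwdriver_yel from where it was at the start of the episode above 0.03 m).
It also fails if it takes over 72 s, if anything falls off the work surface, if the arm or the gripper's body presses on something with over 40 N, if the wrist force passes 120 N, or if a joint passes its speed limit or range.

## Working session

There is one attempt and no reset: what is moved stays moved. The work goes in short steps, Python scripts to look and compute and a tool call to move; the robot and the scene stay as the last step left them, time stands still between calls to the robot, and variables do not carry over. Pictures are saved under pics/ and viewed, at most 10 in all, crops included, and the job is handed in when it is done.

Besides the shell and the picture viewer there is one more tool, called in YAML: its name, and indented under it one key for each argument. step_arm: Moves the arm, as the interface text tells. Its arguments: {"type":"object","properties":{"increments":{"type":"array","items":{"type":"array","items":{"type":"array","items":{"type":"number"}}}},"grip_force":{"type":"number"}},"required":["increments"]}

```bash
mkdir -p pics; ls
cat > h.py <<'E'
import numpy as np, cv2, pickle
from scipy.spatial.transform import Rotation as R
from rig import bot, imaging
def cam(n,f):
    c=imaging.camera(n); cv2.imwrite(f'pics/{f}.png',c['img'][:,:,::-1]); pickle.dump(c,open(f'pics/{f}.pkl','wb')); return c
def load(f): return pickle.load(open(f'pics/{f}.pkl','rb'))
def rot(o):
    o=np.array(o,float); return o if o.shape==(3,3) else R.from_rotvec(o).as_matrix()
def ray(c,u,v,fish=False):
    K=np.array(c['intrinsics']); x=(u-K[0,2])/K[0,0]; y=(v-K[1,2])/K[1,1]
    if fish:
        r=np.hypot(x,y)+1e-12; d=np.array([x/r*np.sin(r),-y/r*np.sin(r),-np.cos(r)])
    else: d=np.array([x,-y,-1.])
    return np.array(c['xyz'],float),rot(c['orientation'])@d
def atz(c,u,v,z,fish=False):
    o,d=ray(c,u,v,fish); return o+d*(z-o[2])/d[2]
def proj(c,p,fish=False):
    K=np.array(c['intrinsics']); q=rot(c['orientation']).T@(np.array(p,float)-c['xyz'])
    x,y,z=q[0],-q[1],-q[2]
    if fish:
        r=np.hypot(x,y); a=np.arctan2(r,z); x,y=x/r*a,y/r*a
    else: x,y=x/z,y/z
    return K[0,0]*x+K[0,2],K[1,1]*y+K[1,2]
E
python3 - <<'E'
from h import *
for n in ['scene','top']:
    c=cam(n,n+'0'); print(n,c['xyz'],c['orientation'],c['intrinsics'])
s=bot.observe(); print(s)
E
```

```text
pics
scene [ -157.56577706 -1358.52921727   831.42890163] [ 1.0803914  -0.28191817 -0.50309068] [[597.67263987   0.         318.41137765]
 [  0.         597.67263987 240.77211541]
 [  0.           0.           1.        ]]
top [ 351.80678877 -124.08853531 1380.98120694] [ 0.15174284 -0.15091657 -1.56693255] [[495.73579595   0.         312.24142063]
 [  0.         495.73579595 237.21903625]
 [  0.           0.           1.        ]]
{'t': 0.1, 'q': array([ 1.56759968e+00,  3.85508422e-01,  6.74865570e-03, -4.14867873e-04,
       -1.19397347e+00, -2.58613923e-01]), 'dq': array([ 0.00093163, -0.00101189,  0.00372925,  0.00306043, -0.0017014 ,
        0.00130386]), 'joint_efforts': array([-1.58361859e-04, -3.93318343e+01,  1.88928705e+01,  4.19798568e+00,
       -2.59302993e-03,  1.43483753e-06]), 'position': array([161.62401349, 603.25772234, 255.31111746]), 'tool_rot': array([ 3.11272884e+00, -4.10058534e-01, -2.13155269e-04]), 'ft_force': array([-1.20376596,  0.5504928 ,  0.13450384]), 'ft_torque': array([-0.00306164,  0.01413412,  0.04671939]), 'finger_force': 0.0, 'gripper_width': 85.30908074697815}
```

View pics/scene0.png

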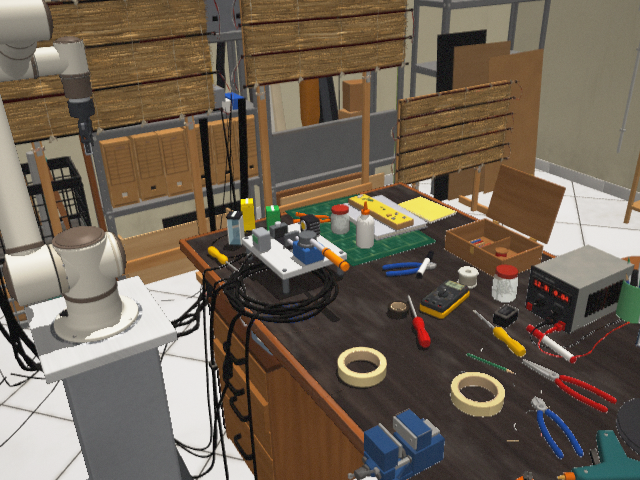

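View pics/top0.png

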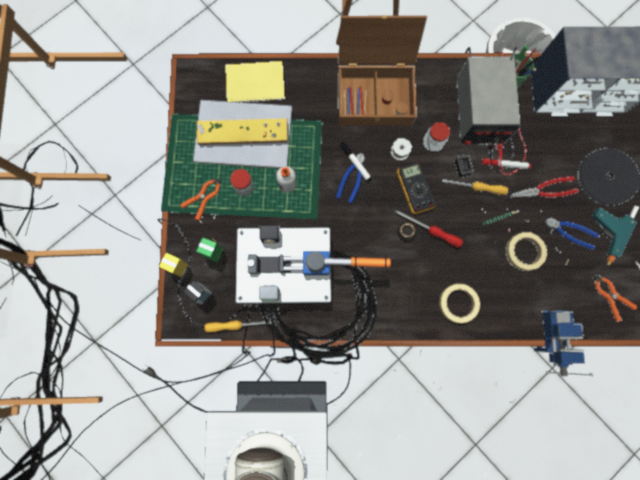

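The cell look-alikes in the top view are the yellow cap (174,263), the green cap (208,248) and the black cap with a white stripe (197,292). I choose the black-capped one and check it in an enlarged crop that also covers the stand.

Run:
```python
from h import *
c=load('top0'); i=c['img'][215:345,150:400,::-1]
cv2.imwrite('pics/crop1.png',cv2.resize(i,None,fx=3.2,fy=3.2,interpolation=cv2.INTER_CUBIC))
s=load('scene0'); i=s['img'][180:300,195:355,::-1]
cv2.imwrite('pics/crop2.png',cv2.resize(i,None,fx=5,fy=5,interpolation=cv2.INTER_CUBIC))
```

```text
(no output)
```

View pics/crop1.png

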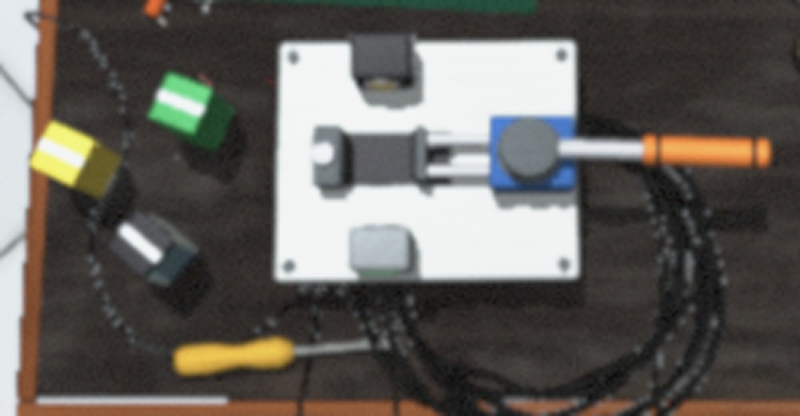

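View pics/crop2.png

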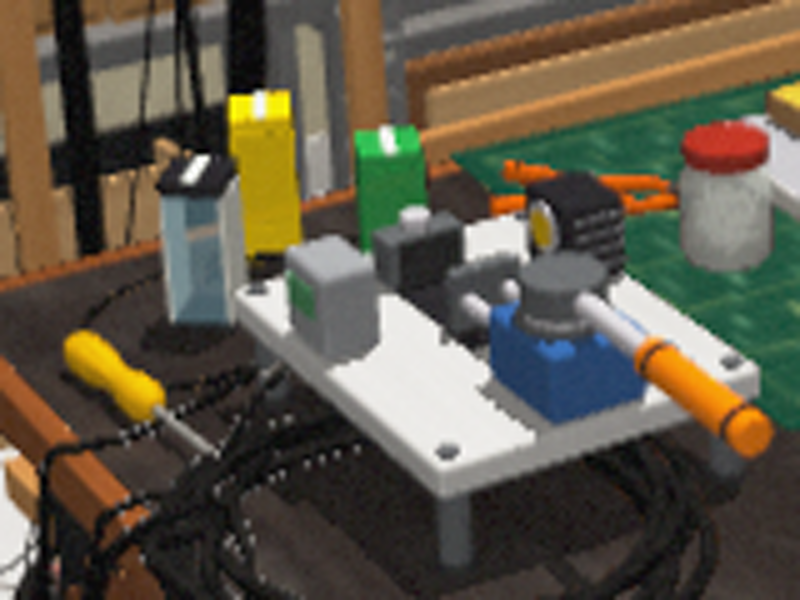

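Crop 1 shows the black-capped cell with its stripe from (119,226) to (158,256), and the plate corners at (280,41), (577,41), (580,279) and (275,281). Crop 2 confirms clear bluish glass with a frosted side.

Run:
```python
from h import *
c=load('top0')
P=lambda x,y,z: atz(c,(x+.5)/3.2-.5+150,(y+.5)/3.2-.5+215,z)
co=[P(*p,70) for p in [(280,41),(577,41),(580,279),(275,281)]]
for p in co: print('corner',p.round(1))
m=sum(co)/4; print('centre plate',m.round(1), 'sizes',[np.linalg.norm(co[i]-co[(i+1)%4]).round(1) for i in range(4)])
e=(co[0]+co[3]-co[1]-co[2])/2; print('stand y dir ang',np.degrees(np.arctan2(-e[0],e[1])))
a,b=P(119,226,100),P(158,256,100); print('stripe',a,b,(a+b)/2,np.linalg.norm(a-b),np.degrees(np.arctan2(*(b-a)[[1,0]])))
print('lampboxfronttop',P(382,90,122)); print('sensor box top', [P(350,228,122),P(410,228,122),P(350,270,122),P(410,270,122)])
print('knob axis',P(528,150,125)); print('grip tip',P(770,152,129),'start',P(643,149,129))
print('stop face',P(341,158,108),'jaw top', P(424,130,108),P(424,185,108),'strip',P(350,158,70),P(415,158,70))
for n,x,y,z in [('green',182,100,100),('yellow',62,152,100)]: print(n,P(x,y,z))
```

```text
corner [634.8  79.5  70. ]
corner [ 634.4 -171.6   70. ]
corner [ 434.5 -172.4   70. ]
corner [433.2  78.   70. ]
centre plate [534.2 -46.6  70. ] sizes [np.float64(251.1), np.float64(199.9), np.float64(250.4), np.float64(201.5)]
stand y dir ang 0.10212091115809338
stripe [475.68724064 200.65060367 100.        ] [451.50189545 168.12741228 100.        ] [463.59456804 184.38900797 100.        ] 40.53009869193158 -126.6357402243572
lampboxfronttop [582.99014057 -12.0058945  122.        ]
sensor box top [array([471.70832024,  11.68122794, 122.        ]), array([471.63968283, -35.92793487, 122.        ]), array([438.56047079,  11.04554175, 122.        ]), array([438.49300382, -36.3234944 , 122.        ])]
knob axis [ 533.5243962  -129.68335682  125.        ]
grip tip [ 531.05451539 -322.34205343  129.        ] start [ 533.61446797 -221.26867378  129.        ]
stop face [529.67464443  21.55938931 108.        ] jaw top [552.49484319 -45.36481803 108.        ] [507.62285355 -45.82446184 108.        ] strip [534.97317805  18.40723563  70.        ] [534.89349783 -35.75714846  70.        ]
green [578.93898937 153.84271737 100.        ]
yellow [536.05658567 249.94521198 100.        ]
```

```bash
cat >> h.py <<'E'
def to(x,y,z,yaw):
    s=bot.observe(); A=rot(s['tool_rot']); a=np.radians(yaw)
    T=R.from_euler('z',a).as_matrix()@np.diag([1,-1,-1.])
    print('d',(A.T@(np.array([x,y,z])-s['position'])).round(1),'turn',R.from_matrix(A.T@T).as_rotvec().round(4),'yawnow',np.degrees(np.arctan2(A[1,0],A[0,0])).round(2))
E
python3 -c "
from h import *
to(464,184,220,-36.6)"
```

```text
d [400.6 326.6  36. ] turn [ 0.0019 -0.0005  0.3768] yawnow -15.01
```

step_arm:
  increments:
    - [[200, 163, 18, 0, 0, 0.18, 64], [400.6, 326.6, 36, 0.002, 0, 0.377, 64], [400.6, 326.6, 36, 0.002, 0, 0.377, 64], [400.6, 326.6, 36, 0.002, 0, 0.377, 64], [400.6, 326.6, 36, 0.002, 0, 0.377, 64], [400.6, 326.6, 36, 0.002, 0, 0.377, 64], [400.6, 326.6, 36, 0.002, 0, 0.377, 64], [400.6, 326.6, 36, 0.002, 0, 0.377, 64]]

```text
t: 1.1
position: [454.3, 197.4, 221.4]
tool_rot: [-2.981, 0.985, -0.0]
ft_force: [0.7, 0.8, -0.3]
gripper_width: 63.9
finger_force: 0.0
```

```bash
python3 -c "
from h import *
s=bot.observe(); print(s['position'],s['q'],s['t'],s['ft_force'])
to(464,184,220,-36.6)"
```

```text
[454.27975666 197.38595044 221.38790208] [ 7.37919150e-01  1.94146245e-01 -3.56408113e-01 -9.61779638e-04
 -1.01832925e+00  1.94996772e-01] 1.1 [ 0.69544428  0.83699236 -0.26919747]
d [15.8  5.   1.4] turn [-0.002   0.0004  0.0004] yawnow -36.58
```

step_arm:
  increments:
    - [[15.8, 5, 1.4, -0.002, 0, 0, 64], [15.8, 5, 1.4, -0.002, 0, 0, 64], [15.8, 5, 1.4, -0.002, 0, 0, 64]]

```text
t: 1.48
position: [462.9, 186.5, 220.1]
tool_rot: [-2.983, 0.985, 0.001]
ft_force: [-0.0, -0.8, 0.0]
gripper_width: 63.9
finger_force: 0.0
```

```bash
python3 -c "
from h import *
s=bot.observe(); print(s['position'],s['dq'].round(3))
c=cam('wrist','w1'); print(c['xyz'],c['intrinsics'])
for z in (0,100):
  for dx,dy in [(0,0),(20,20),(-20,20),(-20,-20),(20,-20)]:
    a=np.radians(-36.6);p=[464+dx*np.cos(a)-dy*np.sin(a),184+dx*np.sin(a)+dy*np.cos(a),z]; print(z,np.round(proj(c,p,True)))
"
```

```text
[462.88004275 186.51061499 220.10574627] [ 0.015 -0.004  0.001  0.001  0.001  0.002]
[528.98702558 137.08361624 337.26368032] [[371.64829954   0.         309.30402288]
 [  0.         371.64829954 238.11769094]
 [  0.           0.           1.        ]]
0 [311. 203.]
0 [289. 182.]
0 [290. 223.]
0 [332. 223.]
0 [333. 182.]
100 [311. 237.]
100 [281. 208.]
100 [282. 264.]
100 [340. 265.]
100 [342. 209.]
```

View pics/w1.png

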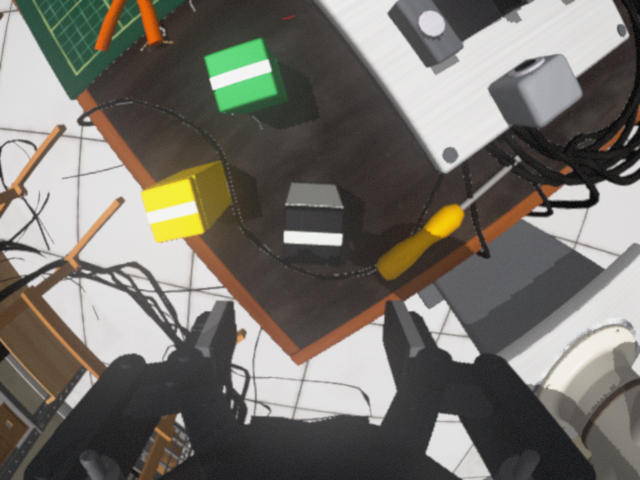

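The wrist view puts the stripe centre at (313,239); I predicted (311,237), so the position holds to about 1.5 mm. The stripe runs along the closing axis. The yellow look-alike at (175,215) and the screwdriver are clear of the fingers.

```bash
python3 -c "
from h import *
c=load('w1');print(atz(c,313.5,239,100,True))
p=atz(c,313.5,239,100,True)
to(p[0],p[1],84,-36.6)"
```

```text
[462.0078369  183.46627977 100.        ]
d [  1.4   3.1 136.2] turn [-0.0001  0.0005  0.0017] yawnow -36.5
```

step_arm:
  increments:
    - [[1.5, 3, 50, 0, 0, 0, 64], [1.5, 3, 90, 0, 0, 0, 64], [1.5, 3, 120, 0, 0, 0, 64], [1.5, 3, 136, 0, 0, 0, 64], [1.5, 3, 136, 0, 0, 0, 64], [1.5, 3, 136, 0, 0, 0, 64]]

```text
t: 2.28
position: [462.9, 183.6, 85.0]
tool_rot: [-2.982, 0.984, -0.001]
ft_force: [-0.1, -0.4, 0.4]
gripper_width: 64.1
finger_force: 0.0
```

step_arm:
  increments:
    - [[0, 0, 0, 0, 0, 0, 30], [0, 0, 0, 0, 0, 0, 30], [0, 0, 0, 0, 0, 0, 30], [0, 0, 0, 0, 0, 0, 30], [0, 0, 0, 0, 0, 0, 30], [0, 0, 0, 0, 0, 0, 30], [0, 0, 0, 0, 0, 0, 30]]
  grip_force: 40

```text
t: 3.15
position: [463.3, 183.1, 85.3]
tool_rot: [-2.981, 0.985, -0.002]
ft_force: [-2.2, 2.6, 6.9]
gripper_width: 40.1
finger_force: 39.7
```

```bash
python3 -c "
from h import *
s=bot.observe(); print(s['position'],s['gripper_width'],s['finger_force'])
to(*s['position'][:2],220,-36.6)"
```

```text
[463.297968   183.06213463  85.29038761] 40.106020090088656 39.72280265414156
d [   0.    -0.3 -134.7] turn [-0.0022 -0.0003  0.0003] yawnow -36.58
```

step_arm:
  increments:
    - [[0, 0, -40, 0, 0, 0, 30], [0, 0, -90, 0, 0, 0, 30], [0, 0, -140, 0, 0, 0, 30], [0, 0, -140, 0, 0, 0, 30]]

```text
t: 3.65
position: [464.3, 183.4, 227.9]
tool_rot: [-2.976, 0.984, -0.007]
ft_force: [-0.1, -0.0, -3.0]
gripper_width: 40.1
finger_force: 41.1
```

```bash
python3 -c "
from h import *
to(534,-10,230,-90)"
```

```text
d [171.3 113.7  -2.7] turn [-0.0089  0.002   0.932 ] yawnow -36.6
```

step_arm:
  increments:
    - [[40, 27, -2, 0, 0, 0.15, 30], [85, 57, -3, 0, 0, 0.32, 30], [130, 86, -3, 0, 0, 0.5, 30], [160, 106, -3, 0, 0, 0.66, 30], [171, 114, -3, -0.009, 0.002, 0.82, 30], [171, 114, -3, -0.009, 0.002, 0.932, 30], [171, 114, -3, -0.009, 0.002, 0.932, 30], [171, 114, -3, -0.009, 0.002, 0.932, 30]]

```text
t: 4.65
position: [531.3, -11.0, 226.0]
tool_rot: [2.216, -2.212, -0.004]
ft_force: [0.4, -0.3, -2.6]
gripper_width: 40.3
finger_force: 41.0
```

```bash
python3 -c "
from h import *
s=bot.observe(); print(s['position'],s['dq'].round(3))
to(534,-10,230,-90)
c=cam('wrist','w2')
for p in [(534,78,70),(534,20,108),(534,-12,70),(534,-36,108)]: print(p,np.round(proj(c,p,True),1))
t=load('top0')
P=lambda x,y,z: atz(t,(x+.5)/3.2-.5+150,(y+.5)/3.2-.5+215,z)
print('box',P(490,150,112),P(575,150,112))
"
```

```text
[531.34449264 -10.97958433 225.97755274] [ 0.004 -0.007  0.01   0.004 -0.003 -0.008]
d [-1.  -2.6 -4.1] turn [ 0.0095 -0.0057  0.0016] yawnow -89.91
(534, 78, 70) [303.8 325.9]
(534, 20, 108) [303.2 284.6]
(534, -12, 70) [303.4 225.3]
(534, -36, 108) [302.9 206.7]
box [535.45049257 -99.06378506 112.        ] [ 535.34931522 -167.6831097   112.        ]
```

View pics/w2.png

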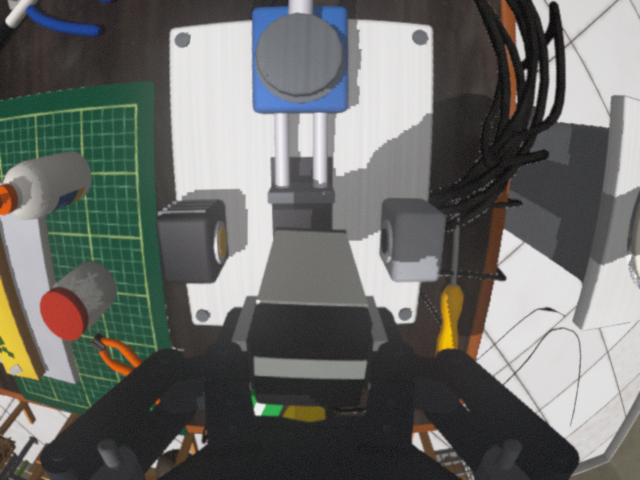

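The wrist view shows the stripe at about rows 358-378, columns 253-372, with jaw, lamp (222,240) and sensor (388,240) where I expected them. I now check the cell's offset in the hand.

```bash
python3 -c "
from h import *
c=load('w2'); s=bot.observe(); z=s['position'][2]+15
print('cap',atz(c,312,368,z,True),'expected',s['position'])
for n,u,v,zz in [('jawL',272,201,108),('jawR',333,201,108),('boxfrontL',253,112,112),('boxfrontR',347,112,112),('lampfront',222,204,122),('sensfront',386,202,122),('plateL',184,322,70),('plateR',414,322,70),('sens2',383,276,122),('lamp2',222,280,122)]: print(n,atz(c,u,v,zz,True).round(1))
to(534,-10,180,-90)"
```

```text
cap [529.94672956 -11.81861345 241.35127255] expected [531.52333932 -10.86287718 226.35127255]
jawL [554.1 -39.9 108. ]
jawR [514.4 -39.8 108. ]
boxfrontL [564.6 -97.6 112. ]
boxfrontR [506.9 -97.4 112. ]
lampfront [584.2 -41.5 122. ]
sensfront [482.4 -42.7 122. ]
plateL [640.9  77.1  70. ]
plateR [436.7  76.6  70. ]
sens2 [480.9   7.5 122. ]
lamp2 [588.2  10.4 122. ]
d [-1.1 -2.9 46.3] turn [ 0.0087 -0.0056  0.0014] yawnow -89.92
```

step_arm:
  increments:
    - [[-1, -3, 10, 0.009, -0.006, 0, 30], [-1, -3, 30, 0.009, -0.006, 0, 30], [-1, -3, 46, 0.009, -0.006, 0, 30], [-1, -3, 60, 0.009, -0.006, 0, 30], [-1, -3, 64, 0.009, -0.006, 0, 30], [-1, -3, 64, 0.009, -0.006, 0, 30]]

```text
t: 5.45
position: [534.7, -10.3, 163.0]
tool_rot: [-2.221, 2.22, -0.002]
ft_force: [-0.6, 0.7, -2.7]
gripper_width: 40.1
finger_force: 41.0
```

```bash
python3 -c "
from h import *
s=bot.observe(); print(s['position'],s['ft_force'])
to(534.5,-10,155.5,-90)"
```

```text
[534.70864344 -10.31562864 162.99242574] [-0.60963977  0.66603321 -2.68567484]
d [-0.3  0.2  7.5] turn [-0.0018  0.0004  0.0003] yawnow -89.98
```

step_arm:
  increments:
    - [[0, 0, 3, 0, 0, 0, 30], [0, 0, 6, 0, 0, 0, 30], [0, 0, 6.5, 0, 0, 0, 30]]

```text
t: 5.82
position: [534.5, -10.4, 156.5]
tool_rot: [-2.22, 2.22, -0.001]
ft_force: [-0.4, 0.5, -2.9]
gripper_width: 40.2
finger_force: 41.0
```

step_arm:
  increments:
    - [[0, 0, 1, 0, 0, 0, 30], [0, 0, 1, 0, 0, 0, 30]]

```text
t: 6.08
position: [534.6, -10.4, 155.6]
tool_rot: [-2.22, 2.22, -0.001]
ft_force: [0.9, -0.3, -2.2]
gripper_width: 39.8
finger_force: 41.0
```

step_arm:
  increments:
    - [[0, 0, 0.7, 0, 0, 0, 30], [0, 0, 0.7, 0, 0, 0, 30]]

```text
t: 6.32
position: [534.7, -10.4, 155.3]
tool_rot: [-2.22, 2.22, -0.002]
ft_force: [-0.1, -0.1, 0.6]
gripper_width: 40.0
finger_force: 41.3
```

step_arm:
  increments:
    - [[0, 0, 0.7, 0, 0, 0, 30], [0, 0, 0.7, 0, 0, 0, 30]]

```text
t: 6.58
position: [534.8, -10.4, 155.3]
tool_rot: [-2.221, 2.219, -0.003]
ft_force: [-2.0, 0.1, 5.6]
gripper_width: 40.0
finger_force: 41.8
```

Force in z and the height of 155.3 (85.3 above the plate) both say the cell is standing on the plate. I release it and lift.

step_arm:
  increments:
    - [[0, 0, -0.5, 0, 0, 0, 42], [0, 0, -0.5, 0, 0, 0, 48], [0, 0, -0.5, 0, 0, 0, 60], [0, 0, -0.5, 0, 0, 0, 64], [0, 0, -0.5, 0, 0, 0, 64]]

```text
t: 7.2
position: [534.6, -10.3, 154.6]
tool_rot: [-2.22, 2.22, -0.001]
ft_force: [-0.4, 0.0, -0.3]
gripper_width: 63.9
finger_force: 0.0
```

step_arm:
  increments:
    - [[0, 0, -30, 0, 0, 0, 64], [0, 0, -65, 0, 0, 0, 64], [0, 0, -95, 0, 0, 0, 64], [0, 0, -95, 0, 0, 0, 64]]

```text
t: 7.7
position: [535.7, -10.2, 252.5]
tool_rot: [-2.217, 2.216, -0.007]
ft_force: [0.5, 0.1, -0.2]
gripper_width: 64.0
finger_force: 0.0
```

```bash
python3 -c "
from h import *
s=bot.observe(); print(s['position'],s['t'])
c=cam('wrist','w3'); cam('top','top3')
i=c['img'][:,:,::-1][150:400,140:470]; j=load('top3')['img'][215:345,210:400,::-1]
a=cv2.resize(i,(396,300)); b=cv2.resize(j,(396,271)); b=cv2.copyMakeBorder(b,0,29,0,0,cv2.BORDER_CONSTANT)
cv2.imwrite('pics/c3.png',np.hstack([a,b]))
to(575,-271,220,-90)"
```

```text
[535.72575476 -10.18976614 252.45013482] 7.7
d [260.6 -41.   29.2] turn [-0.0014  0.001  -0.0002] yawnow -90.01
```

View pics/c3.png

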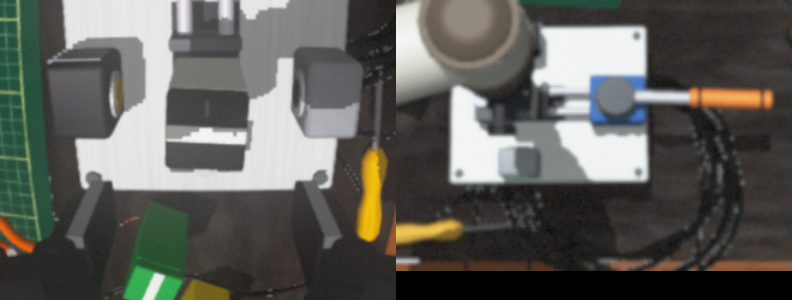

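The cell stands upright between the jaw and the stop with its clear faces to the lamp and the sensor. Next, the handle: I'll push it with closed fingers from the +x side.

step_arm:
  increments:
    - [[60, -11, 5, 0, 0, 0, 30], [120, -22, 12, 0, 0, 0, 0], [180, -33, 20, 0, 0, 0, 0], [235, -41, 28, 0, 0, 0, 0], [261, -44, 32, 0, 0, 0, 0], [261, -44, 32, 0, 0, 0, 0], [261, -44, 32, 0, 0, 0, 0], [261, -44, 32, 0, 0, 0, 0]]
  grip_force: 40

```text
t: 8.8
position: [578.5, -270.3, 217.6]
tool_rot: [-2.222, 2.219, -0.001]
ft_force: [-0.5, 0.4, 0.2]
gripper_width: 0.1
finger_force: 0.0
```

```bash
python3 -c "
from h import *
s=bot.observe(); print(s['position'],s['gripper_width'])
to(578,-271,136,-90)"
```

```text
[ 578.47836043 -270.31943862  217.62670085] 0.0552288712120895
d [ 0.7  0.6 81.6] turn [-0.0016  0.0007  0.0014] yawnow -89.92
```

step_arm:
  increments:
    - [[0.7, 0.5, 40, -0.001, 0, 0, 0], [0.7, 0.5, 70, -0.001, 0, 0, 0], [0.7, 0.5, 82, -0.001, 0, 0, 0], [0.7, 0.5, 82, -0.001, 0, 0, 0], [0.7, 10, 82, -0.001, 0, 0, 0], [0.7, 14, 82, -0.001, 0, 0, 0], [0.7, 14, 82, -0.001, 0, 0, 0]]

```text
t: 9.68
position: [564.4, -272.2, 136.6]
tool_rot: [-2.22, 2.22, -0.002]
ft_force: [0.8, -0.1, 0.9]
gripper_width: -0.0
finger_force: 0.0
```

step_arm:
  increments:
    - [[0, 2, 0, 0, 0, 0, 0], [0, 4, 0, 0, 0, 0, 0], [0, 4, 0, 0, 0, 0, 0]]

```text
t: 10.05
position: [560.5, -272.1, 135.5]
tool_rot: [-2.221, 2.221, -0.0]
ft_force: [0.3, 0.3, 1.3]
gripper_width: 0.2
finger_force: 0.0
```

step_arm:
  increments:
    - [[0, 2, 0, 0, 0, 0, 0], [0, 4, 0, 0, 0, 0, 0], [0, 4, 0, 0, 0, 0, 0]]

```text
t: 10.42
position: [557.3, -272.1, 135.8]
tool_rot: [-2.22, 2.22, -0.003]
ft_force: [1.7, -0.4, -0.8]
gripper_width: -0.2
finger_force: 1.0
```

step_arm:
  increments:
    - [[1.1, 7, 0, 0, 0, 0.05, 0], [1.8, 14.1, 0, 0, 0, 0.1, 0], [2.2, 21.2, 0, 0, 0, 0.15, 0], [2.2, 28.3, 0, 0, 0, 0.2, 0], [1.8, 35.4, 0, 0, 0, 0.25, 0], [1.1, 42.5, 0, 0, 0, 0.3, 0], [0.1, 49.5, 0, 0, 0, 0.35, 0], [-1.3, 56.5, 0, 0, 0, 0.4, 0]]

```text
t: 11.42
position: [504.1, -270.8, 136.6]
tool_rot: [-1.731, 2.612, -0.011]
ft_force: [8.0, 0.1, -0.9]
gripper_width: 0.1
finger_force: 3.4
```

```bash
cat >> h.py <<'E'
def st():
    s=bot.observe(); A=rot(s['tool_rot']); f=A.T@s['ft_force']
    th=-np.pi/2-np.arctan2(A[1,0],A[0,0]); v=s['position'][:2]-[534,-131]
    print('t',s['t'],'pos',s['position'].round(1),'yaw th',round(th,3),'r',np.hypot(*v).round(1),'pushth',round(np.arctan2(-v[0],-v[1])+np.arctan2(25,140),3),'Ftool',f.round(2),'ff',s['finger_force'])
E
python3 -c "
from h import *
st()"
```

```text
t 11.425 pos [ 504.1 -270.8  136.6] yaw th 0.401 r 143.0 pushth 0.388 Ftool [-3.23 -7.3   0.99] ff 3.431600108742714
```

step_arm:
  increments:
    - [[1.1, 7, 0, 0, 0, 0.05, 0], [1.8, 14.1, 0, 0, 0, 0.1, 0], [2.2, 21.2, 0, 0, 0, 0.15, 0], [2.2, 28.3, 0, 0, 0, 0.2, 0]]

```text
t: 11.92
position: [477.3, -262.3, 136.9]
tool_rot: [-1.461, 2.771, -0.011]
ft_force: [7.8, -0.1, -2.8]
gripper_width: 0.0
finger_force: 3.4
```

```bash
python3 -c "
from h import *
st()"
```

```text
t 11.925 pos [ 477.3 -262.3  136.9] yaw th 0.6 r 143.0 pushth 0.584 Ftool [-4.33 -6.42  2.91] ff 3.4042198956012726
```

step_arm:
  increments:
    - [[0.6, 4.2, 0, 0, 0, 0.03, 0]]

```text
t: 12.05
position: [472.6, -260.3, 136.7]
tool_rot: [-1.421, 2.794, -0.009]
ft_force: [6.6, 0.0, -1.4]
gripper_width: -0.4
finger_force: 2.9
```

step_arm:
  increments:
    - [[0.6, 4.2, 0, 0, 0, 0.03, 0]]

```text
t: 12.18
position: [469.6, -258.8, 137.0]
tool_rot: [-1.379, 2.814, -0.011]
ft_force: [7.9, -3.4, -2.1]
gripper_width: 0.3
finger_force: 3.8
```

step_arm:
  increments:
    - [[0.6, 4.2, 0, 0, 0, 0.03, 0]]

```text
t: 12.3
position: [466.0, -256.8, 137.0]
tool_rot: [-1.336, 2.834, -0.011]
ft_force: [6.5, -2.5, -2.5]
gripper_width: -0.2
finger_force: 3.5
```

```bash
python3 -c "
from h import *
st()"
```

```text
t 12.3 pos [ 466.  -256.8  137. ] yaw th 0.69 r 143.0 pushth 0.672 Ftool [-2.22 -6.61  2.57] ff 3.465201258659363
```

step_arm:
  increments:
    - [[0.6, 4.2, 0, 0, 0, 0.03, 0]]

```text
t: 12.42
position: [462.0, -254.6, 136.9]
tool_rot: [-1.294, 2.854, -0.01]
ft_force: [7.0, -3.1, -1.3]
gripper_width: -0.4
finger_force: 3.3
```

step_arm:
  increments:
    - [[0.6, 4.2, 0, 0, 0, 0.03, 0]]

```text
t: 12.55
position: [458.5, -252.4, 136.9]
tool_rot: [-1.251, 2.873, -0.01]
ft_force: [7.4, -3.5, -1.2]
gripper_width: 0.1
finger_force: 3.5
```

```bash
python3 -c "
from h import *
st()"
```

```text
t 12.55 pos [ 458.5 -252.4  136.9] yaw th 0.75 r 143.0 pushth 0.733 Ftool [-2.54 -7.8   1.27] ff 3.4874023497104645
```

step_arm:
  increments:
    - [[0.6, 4.2, 0, 0, 0, 0.03, 0]]

```text
t: 12.68
position: [454.9, -250.0, 136.9]
tool_rot: [-1.208, 2.892, -0.01]
ft_force: [4.9, -3.6, -0.9]
gripper_width: -0.1
finger_force: 3.5
```

step_arm:
  increments:
    - [[0.6, 4.2, 0, 0, 0, 0.03, 0]]

```text
t: 12.8
position: [451.3, -247.5, 136.9]
tool_rot: [-1.164, 2.91, -0.009]
ft_force: [6.7, -3.7, -1.8]
gripper_width: 0.2
finger_force: 3.5
```

```bash
python3 -c "
from h import *
st()"
```

```text
t 12.8 pos [ 451.3 -247.5  136.9] yaw th 0.81 r 142.8 pushth 0.794 Ftool [-2.31 -7.25  1.84] ff 3.4568750113248825
```

step_arm:
  increments:
    - [[0.6, 4.2, 0, 0, 0, 0.03, 0]]

```text
t: 12.92
position: [447.9, -244.9, 136.9]
tool_rot: [-1.121, 2.927, -0.009]
ft_force: [5.2, -4.1, -1.4]
gripper_width: 0.2
finger_force: 3.5
```

step_arm:
  increments:
    - [[0.6, 4.2, 0, 0, 0, 0.03, 0]]

```text
t: 13.05
position: [444.6, -242.2, 136.8]
tool_rot: [-1.077, 2.944, -0.009]
ft_force: [6.1, -4.1, -1.6]
gripper_width: -0.2
finger_force: 3.5
```

step_arm:
  increments:
    - [[0.6, 4.2, 0, 0, 0, 0.03, 0]]

```text
t: 13.18
position: [441.2, -239.4, 136.8]
tool_rot: [-1.032, 2.96, -0.008]
ft_force: [5.1, -5.3, -1.6]
gripper_width: -0.0
finger_force: 3.5
```

step_arm:
  increments:
    - [[0.6, 4.2, 0, 0, 0, 0.03, 0]]

```text
t: 13.3
position: [438.0, -236.5, 136.8]
tool_rot: [-0.988, 2.975, -0.008]
ft_force: [5.6, -5.7, -2.9]
gripper_width: 0.2
finger_force: 3.5
```

step_arm:
  increments:
    - [[0.6, 4.2, 0, 0, 0, 0.03, 0]]

```text
t: 13.42
position: [434.9, -233.6, 136.8]
tool_rot: [-0.943, 2.99, -0.008]
ft_force: [5.5, -5.7, -1.1]
gripper_width: 0.2
finger_force: 3.8
```

step_arm:
  increments:
    - [[0.6, 4.2, 0, 0, 0, 0.03, 0]]

```text
t: 13.55
position: [432.0, -230.6, 136.8]
tool_rot: [-0.898, 3.004, -0.008]
ft_force: [4.1, -6.9, -1.5]
gripper_width: 0.0
finger_force: 4.0
```

Finger force is climbing, so the cell is pinched. From here I go two short steps at a time.

step_arm:
  increments:
    - [[0.6, 4.2, 0, 0, 0, 0.03, 0]]

```text
t: 13.68
position: [429.1, -227.5, 136.8]
tool_rot: [-0.853, 3.017, -0.008]
ft_force: [4.1, -7.6, -1.7]
gripper_width: 0.3
finger_force: 4.3
```

step_arm:
  increments:
    - [[0.4, 2.8, 0, 0, 0, 0.02, 0]]

```text
t: 13.8
position: [427.1, -225.2, 136.8]
tool_rot: [-0.824, 3.025, -0.007]
ft_force: [4.6, -6.9, -1.7]
gripper_width: 0.1
finger_force: 4.2
```

step_arm:
  increments:
    - [[0.4, 2.8, 0, 0, 0, 0.02, 0]]

```text
t: 13.92
position: [425.5, -223.3, 136.9]
tool_rot: [-0.794, 3.033, -0.008]
ft_force: [4.4, -9.2, -1.3]
gripper_width: -0.4
finger_force: 4.8
```

step_arm:
  increments:
    - [[0.4, 2.8, 0, 0, 0, 0.02, 0]]

```text
t: 14.05
position: [423.6, -221.1, 136.8]
tool_rot: [-0.763, 3.041, -0.008]
ft_force: [4.4, -8.8, -2.1]
gripper_width: 0.1
finger_force: 4.6
```

step_arm:
  increments:
    - [[0.4, 2.8, 0, 0, 0, 0.02, 0]]

```text
t: 14.18
position: [421.9, -218.9, 136.8]
tool_rot: [-0.733, 3.049, -0.008]
ft_force: [3.8, -9.0, -1.7]
gripper_width: -0.3
finger_force: 4.9
```

step_arm:
  increments:
    - [[0.3, 2.1, 0, 0, 0, 0.015, 0]]

```text
t: 14.3
position: [420.6, -217.1, 136.8]
tool_rot: [-0.71, 3.055, -0.007]
ft_force: [3.6, -9.8, -1.6]
gripper_width: 0.2
finger_force: 4.9
```

step_arm:
  increments:
    - [[0.3, 2.1, 0, 0, 0, 0.015, 0]]

```text
t: 14.42
position: [419.3, -215.4, 136.8]
tool_rot: [-0.687, 3.06, -0.007]
ft_force: [3.1, -9.2, -0.7]
gripper_width: 0.1
finger_force: 4.9
```

step_arm:
  increments:
    - [[0.3, 2.1, 0, 0, 0, 0.015, 0]]

```text
t: 14.55
position: [418.0, -213.6, 136.7]
tool_rot: [-0.664, 3.065, -0.007]
ft_force: [3.2, -9.2, -1.2]
gripper_width: -0.0
finger_force: 4.8
```

step_arm:
  increments:
    - [[0.3, 2.1, 0, 0, 0, 0.015, 0]]

```text
t: 14.68
position: [416.7, -211.7, 136.7]
tool_rot: [-0.641, 3.07, -0.007]
ft_force: [2.7, -8.2, -1.2]
gripper_width: -0.0
finger_force: 4.6
```

step_arm:
  increments:
    - [[0.3, 2.1, 0, 0, 0, 0.015, 0]]

```text
t: 14.8
position: [415.4, -209.8, 136.6]
tool_rot: [-0.618, 3.076, -0.006]
ft_force: [3.4, -9.7, -0.4]
gripper_width: -0.4
finger_force: 4.2
```

step_arm:
  increments:
    - [[0.3, 2.1, 0, 0, 0, 0.015, 0]]

```text
t: 14.92
position: [414.2, -207.9, 136.5]
tool_rot: [-0.595, 3.08, -0.005]
ft_force: [2.4, -7.1, -1.3]
gripper_width: -0.2
finger_force: 3.8
```

step_arm:
  increments:
    - [[0.3, 2.1, 0, 0, 0, 0.015, 0]]

```text
t: 15.05
position: [412.9, -205.8, 136.4]
tool_rot: [-0.571, 3.085, -0.004]
ft_force: [3.3, -6.0, -1.3]
gripper_width: -0.0
finger_force: 3.3
```

The pull rose to about 10 N and is now falling steadily, so the clutch has clicked. I back off slowly, then lift clear.

step_arm:
  increments:
    - [[0, -4, 0, 0, 0, 0, 0], [0, -8, 0, 0, 0, 0, 0], [0, -13, 0, 0, 0, 0, 0], [0, -18, 0, 0, 0, 0, 0], [0, -25, 0, 0, 0, 0, 0], [0, -35, 0, 0, 0, 0, 0], [0, -45, 0, 0, 0, 0, 0], [0, -45, 0, 0, 0, 0, 0]]

```text
t: 16.05
position: [427.7, -247.2, 135.3]
tool_rot: [-0.57, 3.089, 0.001]
ft_force: [-0.6, -0.3, 0.0]
gripper_width: 0.4
finger_force: 0.0
```

step_arm:
  increments:
    - [[0, 0, -20, 0, 0, 0, 0], [0, 0, -60, 0, 0, 0, 0], [0, 0, -110, 0, 0, 0, 0], [100, 0, -130, 0, 0, 0, 0], [100, 0, -130, 0, 0, 0, 0], [100, 0, -130, 0, 0, 0, 0], [100, 0, -130, 0, 0, 0, 0], [100, 0, -130, 0, 0, 0, 0]]

```text
t: 17.05
position: [334.6, -282.1, 265.0]
tool_rot: [-0.573, 3.089, 0.001]
ft_force: [-0.1, 0.8, -0.0]
gripper_width: 0.1
finger_force: 0.0
```

```bash
python3 -c "
from h import *
st()
a=cam('scene','s4'); b=cam('top','t4')
i=cv2.resize(a['img'][180:300,195:355,::-1],(400,300)); j=cv2.resize(b['img'][205:355,200:400,::-1],(400,300))
cv2.imwrite('pics/c4.png',np.hstack([i,j]))"
```

```text
t 17.05 pos [ 334.6 -282.1  265. ] yaw th 1.204 r 250.2 pushth 1.099 Ftool [-0.18  0.8   0.05] ff 0.0
```

View pics/c4.png

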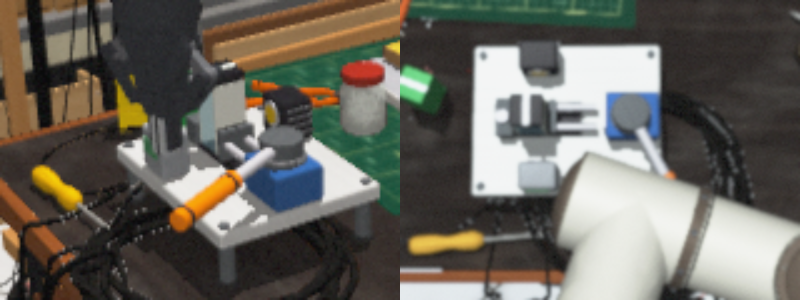

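Cell stands upright, pinched between jaw and stop; the handle rests after spring-back, and the arm is clear.

```bash
python3 -c "
from rig import bot
print(bot.sign_off())"
```

```text
the job is handed in; nothing more can be done
None
```

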